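Feed a sample carrier round the bend to the reader

TASK

Push the loaded sample carrier (the round puck with the white-capped bottle in it, standing in the guide track) along the track, round the bend and fully home against the reader head that closes the far end. Keep it upright and down in the track all the way, leave the empty carrier where it stands, and let go.

Things in the scene. Friction and masses are not known exactly. Their poses are not given: they have to be found in the camera images.
- track: Fixed L-shaped lane, 68 mm wide, on a bare aluminium plate (301 x 311 mm, 6 mm thick) between dark steel rails 6 mm thick, tops 18 mm above the bench. Origin: on the bench at the bend's centre, z up. Lane centreline in its axes (mm): +y along x = -85 from y = -170 (open end) to 0; right turn on a quarter circle of radius 85 about the origin to (0, 85); +x along y = 85 to the reader head's flat face at x = 95.
- carrier: Loaded carrier: grey puck, 60 mm diameter, 36 mm high, about 0.16 kg, with a bottle (38 mm diameter) sunk in it, its clear shoulder and white cap showing; 58 mm high in all. Origin: centre of its underside, z up. It starts on the track's plate, mid-lane in the first straight, centre at y = -105 to -65 mm in the track's axes, 4 mm of play to each rail. Slippery plastic (friction about 0.2 on the track); its yaw does not matter.
- track_home (a point): Where the carrier's origin lies when fully home: on the top of the track's plate (6 mm above the bench), mid-lane at (65, 85) mm in the track's axes, the puck touching the reader head. Its x axis points along the last push. The reader head is a fixed grey block, 70 mm long, 84 mm wide, top 46 mm above the bench.
- spare: Empty carrier: the same puck, 60 mm diameter, 36 mm high, with an open socket and no bottle, standing loose on the track's plate at the inner side of the bend. Origin: centre of its underside. Leave it alone.
Mind the look-alikes: they are no part of the job. What is shaped like the carrier but blue is not meant.

How it is judged:
On the way:
1. the loaded carrier passes through the bend of the track, standing on its plate (x of carrier in the frame of track below -0.015 m and y of carrier in the frame of track above 0.02 m and horizontal distance between carrier and track between 0.072 and 0.098 m and z of carrier in the frame of track below 0.012 m), for 0.05 s.
At the end, for the whole second after the job is handed in: The loaded carrier stands upright (within about 8 degrees) and at rest on the track's plate, its centre within 12 mm of the home point against the reader head (horizontal distance between carrier and track_home below 0.012 m and z of carrier in the frame of track between 0.002 and 0.01 m and angle between carrier's own z axis and vertical below 0.15 rad and linear speed of carrier below 0.01 m/s); the robot touches nothing.
It fails at once if the loaded carrier is lifted more than 12 mm off the track's plate (z of carrier in the frame of track above 0.018 m).
It fails at once if the loaded carrier is tipped by more than 25 degrees (angle between carrier's own z axis and vertical above 0.44 rad).
It fails at once if the empty carrier is moved by more than 20 mm (distance of spare from where it was at the start of the episode above 0.02 m).
It also fails if it takes over 40 s, if anything falls off the work surface, if the arm or the gripper's body presses on something with over 40 N, if the wrist force passes 120 N, or if a joint passes its speed limit or range.

ROBOT

A 6-joint arm with a two-finger parallel gripper is mounted at the origin on the work surface. World frame = base frame: x ahead of the robot, y to its left, z up, the work surface at z = 0. Lengths are in m, angles in rad, forces in N, time in s.
With the tool pointing down it reaches from about 0.275 to 0.825 m from the base axis. Payload 4.9 kg.
Tool frame: the origin (TCP) lies midway between the tips of the shut fingers; the grasp point (between the pads) lies 19 mm behind it (bot.grip_depth is the distance from the TCP to the grasp point, in m); y points along the fingers, x is the direction in which the jaws open and shut, and the axes are right-handed (so a half turn about y gives the same grasp; the last joint's range is limited). The gripper opens to 85 mm and grips with 20 to 120 N. Pads are 22 mm wide; open, the fingers measure 114 mm over their backs; the gripper's body (76 mm by 85 mm) begins 54 mm behind the grasp point. The pads swing forward as they close: fully open they stand 13 mm farther back than shut.
Start: joints at [1.215, 0.326, -0.193, 1.052, 0, 1.437], TCP at [0.121, 0.537, 0.201] pointing down, gripper open.
Joint ranges: [-2.65, 2.65], [-0.97, 1.79], [-1.3, 1.35], [-1.93, 2.1], [-1.47, 1.37], [-3.14, 3.14]. Speed limits (rad/s): [2.57, 2.57, 3.14, 3.14, 3.14, 3.14].

INTERFACE

Orientations are given as a unit quaternion [w, x, y, z].
In Python, from cell import bot gives the robot as it stands. Calls block until the motion is done:
- bot.move_pose(position, orientation): joint-space move of the TCP to a pose.
- bot.move_linear(position, speed=0.15, rotation=None, until_force=None): straight line of the TCP; rotation=None keeps the orientation; speed is the mean speed in m/s. With until_force (N) it stops when the force on the tool has changed by that much, and returns True; else False.
- bot.goto_joints(angles): joint-space move.
- bot.set_gripper(opening, grasp_force=None): opening from 0.0 (shut) to 1.0 (fully open); grasp_force is the grip in N (None keeps the last); returns when the fingers have stopped.
- bot.wait(seconds).
- bot.solve_ik(position, orientation): joint angles nearest the present ones, or None.
- bot.camera(name): name is "scene" or "top" or "wrist"; returns the picture (384x512x3 uint8, red, green, blue); there is no depth.
- bot.calibration(name): a dict with "mtx" (3x3 intrinsics, pixels), "extrinsics" (4x4, takes a point from world to camera coordinates); the wrist camera has in their place "hand_eye" (4x4, takes a point from camera to tool coordinates, whose origin is the TCP and whose axes are the tool frame's). Camera axes: x right, y down, z forward; pixel columns grow to the right and rows downward; lengths in m; the calibration is good to about 2 mm. A picture is of the moment at which its call begins: read the wrist's pose just before it. calibration takes no time and is no camera call.
A pose or a line that the arm cannot do raises bot.PlanningError and nothing moves.
- bot.close_job(): hands the job in, once; it reports no verdict.
Trained networks look in the newest picture that a camera, given by its name, has taken for a name from the list of things; names that differ only in an ending like _2 or _b are one class to them, and where a whole thing is asked for, a point or a joint stands for the part that bears it (a point fixed in the world has none). Each returns a list of dicts, best first, with "confidence" (0 to 1); they miss things now and then, are a little off and sometimes report something else, mostly with a low value. They report only what shows in the picture. A call takes as long as a camera call. They do not tell look-alikes from the thing itself.
- bot.search_frame(camera, thing): "bbox" ([left, top, width, height] in pixels, round what is visible of it).
Readings, each from a call of its own:
- bot.read_clock(): time.
- bot.read_joint_positions(): joint angles.
- bot.read_joint_vel(): joint speeds.
- bot.read_joint_efforts(): joint torques, N m.
- bot.read_position(): TCP position.
- bot.read_tool_rot(): TCP orientation.
- bot.read_ft_force(): force on the tool from outside, world axes, zero at the start.
- bot.read_moment(): the same for the moment, N m.
- bot.read_gripper_width(): opening from 0.0 (shut) to 1.0 (fully open).
Only numpy, scipy, OpenCV 4.12 (cv2) and the standard library are available. Lean on these libraries where they do the work, as an engineer would, in place of code of your own. Each camera call takes 0.05 s, during which the arm holds its last target. There are 200 camera calls.

## Working session

There is one attempt and no reset: what is moved stays moved. The work goes in short steps, each a Python script; the robot and the scene stay as the last script left them, time stands still between calls to the robot, and variables do not carry over. Pictures are saved under pics/ and viewed, about 8 in all and at most 12, crops included, and the job is handed in when it is done.

```bash
mkdir -p pics
cat > h.py <<'E'
from cell import bot
import numpy as np, cv2
def snap(cam,name):
    im=bot.camera(cam); cv2.imwrite(f"pics/{name}.png",cv2.cvtColor(im,cv2.COLOR_RGB2BGR)); return im
def ray(cam,u,v,z):
    c=bot.calibration(cam); K=np.array(c["mtx"]); E=np.array(c["extrinsics"]); R,t=E[:3,:3],E[:3,3]
    d=R.T@np.linalg.inv(K)@[u,v,1]; o=-R.T@t
    return o+d*(z-o[2])/d[2]
def proj(cam,P):
    c=bot.calibration(cam); K=np.array(c["mtx"]); E=np.array(c["extrinsics"])
    p=(E[:3,:3]@np.atleast_2d(P).T).T+E[:3,3]; q=p@K.T; return q[:,:2]/q[:,2:]
E
python3 - <<'E'
from h import *
a=snap("top","top0"); 
for th in ["track","carrier","spare"]:
    print(th,bot.search_frame("top",th))
b=snap("scene","scene0")
for th in ["track","carrier","spare"]:
    print(th,bot.search_frame("scene",th))
print(bot.calibration("top"),bot.read_position(),bot.read_tool_rot())
E
```

```text
track [{'bbox': [137.2, 61.3, 187.7, 177.4], 'confidence': 0.7}, {'bbox': [242.3, 86.8, 32.0, 34.5], 'confidence': 0.29}]
carrier [{'bbox': [235.7, 257.4, 30.4, 35.1], 'confidence': 0.85}, {'bbox': [261.0, 172.9, 31.9, 31.7], 'confidence': 0.71}, {'bbox': [243.0, 89.4, 31.3, 32.7], 'confidence': 0.58}]
spare []
track [{'bbox': [192.7, 124.8, 200.7, 182.8], 'confidence': 0.56}]
carrier [{'bbox': [162.3, 138.6, 33.3, 33.2], 'confidence': 0.86}, {'bbox': [214.6, 199.2, 36.0, 37.1], 'confidence': 0.85}]
spare [{'bbox': [303.9, 228.3, 38.4, 39.6], 'confidence': 0.95}]
{'mtx': array([[403.43583219,   0.        , 257.6976534 ],
       [  0.        , 403.43583219, 190.65777306],
       [  0.        ,   0.        ,   1.        ]]), 'extrinsics': array([[ 0.01064832, -0.99953117,  0.02870621, -0.00437981],
       [-0.99506295, -0.01342483, -0.09833361,  0.51619091],
       [ 0.09867289, -0.0275174 , -0.99473939,  0.75870646],
       [ 0.        ,  0.        ,  0.        ,  1.        ]])} [0.12096332 0.53646664 0.20116099] [-0.55220943  0.55230947  0.44152654 -0.44167105]
```

View pics/top0.png

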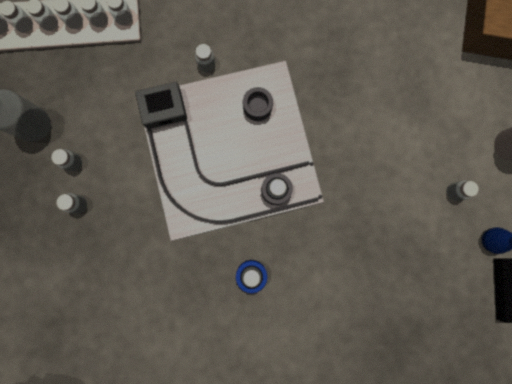

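View pics/scene0.png

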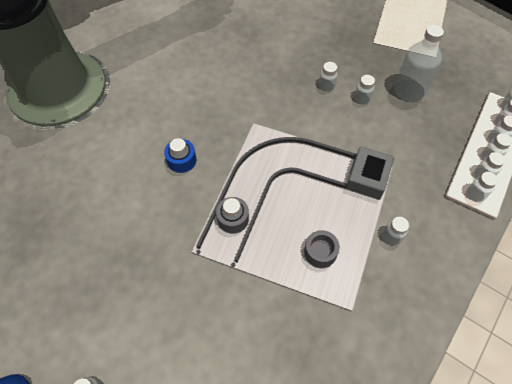

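The carrier meant is the grey puck with the white cap in the lane: top view (277,188), scene view (232,212). The blue one, top (251,278), is the look-alike. The empty carrier is at top (258,104). Next I fit the track model to the rails in both views and check it on an enlarged crop.

```bash
cat > fit.py <<'E'
from h import *
from scipy.optimize import minimize
a=np.linspace(np.pi,np.pi/2,40)
def rail(r): 
    s=np.linspace(-.170,0,40); e=np.linspace(0,.09,25)
    return np.vstack([np.c_[-r+0*s,s],np.c_[r*np.cos(a),r*np.sin(a)],np.c_[e,r+0*e]])
rails=np.vstack([rail(.048),rail(.122)])
# plate outline is not used; rails only
def world(p,xy,z): 
    c,s=np.cos(p[2]),np.sin(p[2]); q=np.atleast_2d(xy)@np.array([[c,s],[-s,c]])+p[:2]
    return np.c_[q,np.full(len(q),z)]
if __name__=="__main__":
    dts={}
    for cam in ["top","scene"]:
        im=cv2.imread(f"pics/{cam}0.png"); g=cv2.cvtColor(im,cv2.COLOR_BGR2GRAY)
        m=(g<75).astype(np.uint8)
        dts[cam]=cv2.GaussianBlur(cv2.distanceTransform(1-m,cv2.DIST_L2,5),(0,0),1.0)
    def cost(p,cams=("top","scene"),cap=8):
        c=0
        for cam in cams:
            uv=proj(cam,world(p,rails,.016)).astype(np.float32)
            d=cv2.remap(dts[cam],uv[:,0].reshape(-1,1),uv[:,1].reshape(-1,1),cv2.INTER_LINEAR,borderValue=50)
            c+=np.mean(np.minimum(d,cap)**2)
        return c
    A=ray("top",310,163,.018);B=ray("top",320,199,.018) # open rail ends
    d=(A-B)[:2]; yaw=np.arctan2(d[1],d[0]); mid=(A+B)[:2]/2
    c,s=np.cos(yaw),np.sin(yaw); o=mid-np.array([[c,-s],[s,c]])@[-.085,-.170]
    p0=np.r_[o,yaw]; print("p0",p0,"rail gap",np.linalg.norm(d))
    for cams in [("top",),("scene",),("top","scene")]:
        p=p0
        for cap in (30,8,8):
            p=minimize(cost,p,args=(cams,cap),method="Nelder-Mead",options=dict(initial_simplex=p+np.vstack([np.zeros(3),np.diag([.01,.01,.08])]),xatol=1e-5,fatol=1e-6)).x
        print(cams,p,cost(p,cams))
    np.save("track.npy",p)
    # carriers
    R=lambda q:np.array([[np.cos(p[2]),np.sin(p[2])],[-np.sin(p[2]),np.cos(p[2])]])@(q[:2]-p[:2])
    for n,cam,u,v,z in [("cap","top",277.5,187.5,.064),("puck","top",277,188.7,.03),("cap","scene",232,205,.064),("spare","top",258,104.5,.036),("spare","scene",321.5,247,.036)]:
        w=ray(cam,u,v,z); print(n,cam,w,R(w)*1000)
    t=np.linspace(0,2*np.pi,40); ring=.03*np.c_[np.cos(t),np.sin(t)]
    outs=[]
    for cam in ["top","scene"]:
        im=cv2.imread(f"pics/{cam}0.png"); k=3
        c0=(130,50) if cam=="top" else (185,115); im=im[c0[1]:c0[1]+200,c0[0]:c0[0]+ (200 if cam=="top" else 215)]
        im=cv2.resize(im,None,fx=k,fy=k,interpolation=cv2.INTER_CUBIC)[:600,:395*2]
        def dots(P,col):
            for u,v in proj(cam,P): cv2.circle(im,(int((u+.5-c0[0])*k),int((v+.5-c0[1])*k)),1,col,-1)
        dots(world(p,rails,.018),(0,0,255))
        dots(world(p,np.c_[np.full(20,.095),np.linspace(.043,.127,20)],.046),(0,255,0))
        w=ray("top",277.5,187.5,.064)[:2]; dots(np.c_[ring+w,np.full(40,.042)],(255,255,0))
        outs.append(cv2.resize(im,(400,400*im.shape[0]//im.shape[1])))
    h=min(o.shape[0] for o in outs); cv2.imwrite("pics/fit.png",np.hstack([o[:h] for o in outs]))
E
python3 fit.py
```

```text
p0 [0.57473312 0.07510044 0.2680503 ] rail gap 0.07400036865910571
('top',) [0.57705772 0.07670301 0.26058632] 0.073685445
('scene',) [0.58290344 0.07755693 0.25854982] 0.40576142
('top', 'scene') [0.58019646 0.07792524 0.26130064] 1.2150965
cap top [ 0.51875938 -0.0337082   0.064     ] [-88.19066112 -91.97253414]
puck top [ 0.52007414 -0.03537157  0.03      ] [-87.35024324 -93.91908456]
cap scene [ 0.52201243 -0.03067335  0.064     ] [-84.26402201 -89.88108865]
spare top [0.68477866 0.0033546  0.036     ] [ 81.76776101 -99.05680167]
spare scene [0.69026474 0.00512015 0.036     ] [ 87.52372678 -98.76844156]
```

View pics/fit.png

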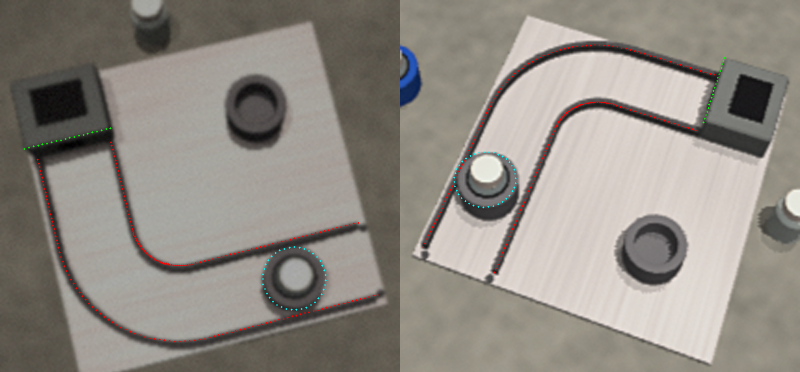

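The fit agrees with both views: the rails, head face and puck ring all line up. The carrier is mid-lane at track y of about -91, as it must be. I'll push from behind with shut fingers, checking IK along the path first.

```bash
cat > path.py <<'E'
from fit import *
from scipy.spatial.transform import Rotation as Ro
p=np.load("track.npy"); Z=.014
def q(dirang,flip):  # heading in track axes; tool y down, tool x across the lane
    h=dirang+p[2]; x=np.array([np.sin(h),-np.cos(h),0])*(-1 if flip else 1); y=np.array([0,0,-1.])
    return Ro.from_matrix(np.c_[x,y,np.cross(x,y)]).as_quat()[[3,0,1,2]]
def lane(s): # arc length from y=0 point
    L=.085*np.pi/2
    if s<0: return np.array([-.085,s])
    if s<L: a=np.pi-s/.085; return .085*np.array([np.cos(a),np.sin(a)])
    return np.array([s-L,.085])
def wp(s,flip,z=Z):
    a=lane(s); f=s+.041
    for _ in range(6): f+=.041-np.linalg.norm(lane(f)-a)
    d=lane(f)-a
    return world(p,a,z)[0],q(np.arctan2(d[1],d[0]),flip)
S=[-.06,-.041]+list(np.arange(-.03,.1336+.001,.0125))+[.1436]
E
python3 - <<'E'
from path import *
print(Ro.from_quat(np.array(bot.read_tool_rot())[[1,2,3,0]]).as_matrix().round(2))
for f in (0,1):
    P,Q=wp(-.146,f,.1); print(f,bot.solve_ik(P,Q))
    for s in [-.146,-.04,.05,.1436,.165]:
        P,Q=wp(s,f); j=bot.solve_ik(P,Q); print(s,P.round(3),None if j is None else np.round(j,2))
print(bot.read_clock())
E
```

```text
[[ 0.22 -0.   -0.98]
 [ 0.98 -0.    0.22]
 [-0.   -1.    0.  ]]
0 [-0.29355637  0.40213985 -0.35931193  0.80934455  0.          1.01593932]
-0.146 [ 0.536 -0.085  0.014] [-0.29  0.51 -0.45  0.61  0.    1.02]
-0.04 [0.508 0.017 0.014] [-0.11  0.46 -0.54  0.57  0.    1.2 ]
0.05 [0.5   0.105 0.014] [ 0.06  0.47 -0.53  0.57  0.    2.2 ]
0.1436 [0.568 0.163 0.014] [ 0.15  0.58 -0.31  0.68  0.    3.03]
0.165 [0.589 0.168 0.014] [ 0.16  0.61 -0.25  0.71  0.    3.04]
1 [-0.29355637  0.40213985 -0.35931193  0.80934455  0.         -2.12565334]
-0.146 [ 0.536 -0.085  0.014] [-0.29  0.51 -0.45  0.61  0.   -2.13]
-0.04 [0.508 0.017 0.014] [-0.11  0.46 -0.54  0.57  0.   -1.94]
0.05 [0.5   0.105 0.014] [ 0.06  0.47 -0.53  0.57  0.   -0.94]
0.1436 [0.568 0.163 0.014] [ 0.15  0.58 -0.31  0.68  0.   -0.11]
0.165 [0.589 0.168 0.014] [ 0.16  0.61 -0.25  0.71  0.   -0.1 ]
0.4
```

Run:
```python
from path import *
bot.set_gripper(0.0)
P,Q=wp(-.146,1,.18); bot.move_pose(P,Q)
P,Q=wp(-.146,1,.04); bot.move_linear(P,.15)
f0=bot.read_ft_force()
snap("scene","s1"); t=snap("top","t1")
hit=bot.move_linear(wp(-.146,1)[0],.04,until_force=6)
print(hit,bot.read_position(),bot.read_ft_force(),bot.read_clock())
hit=bot.move_linear(wp(-.110,1)[0],.05,until_force=12)
print(hit,bot.read_position(),bot.read_ft_force(),bot.read_clock())
s=snap("scene","s2"); t=snap("top","t2")
cv2.imwrite("pics/c2.png",cv2.cvtColor(np.hstack([cv2.resize(t[110:250,160:340],None,fx=2.2,fy=2.2),cv2.resize(s[130:270,180:360],None,fx=2.2,fy=2.2)]),cv2.COLOR_RGB2BGR))
```

```text
False [ 0.53583161 -0.08508728  0.01396232] [-0.31931842  0.10424292  0.96478871] 6.1333
False [ 0.5266322  -0.05032574  0.01403815] [-0.33950009 -0.33993686 -0.01408542] 7.0
```

View pics/c2.png

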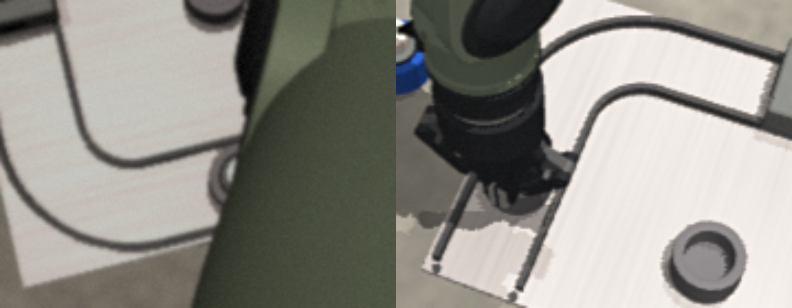

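The pusher is in the lane behind the puck, and the puck has moved ahead within the rails (top crop, about (225,180)). I'll continue through the bend, with a force guard on each segment.

Run:
```python
from path import *
for s in S:
    P,Q=wp(s,1)
    hit=bot.move_linear(P,.05,rotation=Q,until_force=15)
    print(round(s,4),hit,np.round(bot.read_ft_force(),1),round(bot.read_clock(),1))
    if hit: break
s=snap("scene","s3"); t=snap("top","t3")
cv2.imwrite("pics/c3.png",cv2.cvtColor(np.hstack([cv2.resize(t[50:250,130:310],None,fx=2.2,fy=2.2),cv2.resize(s[110:310,210:390],None,fx=2.2,fy=2.2)]),cv2.COLOR_RGB2BGR))
```

```text
-0.06 False [ 1.4  0.1 -1.1] 8.2
-0.041 False [ 0.1  0.5 -0.4] 8.8
-0.03 False [0.4 0.6 0.3] 9.2
-0.0175 False [-0.2  0.2  0.2] 9.6
-0.005 False [ 1.5 -0.5  0.1] 9.9
0.0075 False [ 1.   0.3 -0.7] 10.3
0.02 False [-0.1 -0.2 -0.1] 10.8
0.0325 False [ 0.1 -0.8  0.4] 11.2
0.045 False [ 0.9 -0.8 -0.3] 11.6
0.0575 False [ 0.  -0.8 -0.1] 11.9
0.07 False [-0.3 -0.2 -0.3] 12.3
0.0825 False [-0.1 -0.9  0.7] 12.8
0.095 False [-0.5 -0.1  0.4] 13.2
0.1075 False [-0.6 -0.7  0.4] 13.6
0.12 False [ 1.2  0.2 -0.4] 13.9
0.1325 False [-0.4 -0.7 -1. ] 14.3
0.1436 False [-0.6 -0.1 -0.3] 14.7
```

View pics/c3.png

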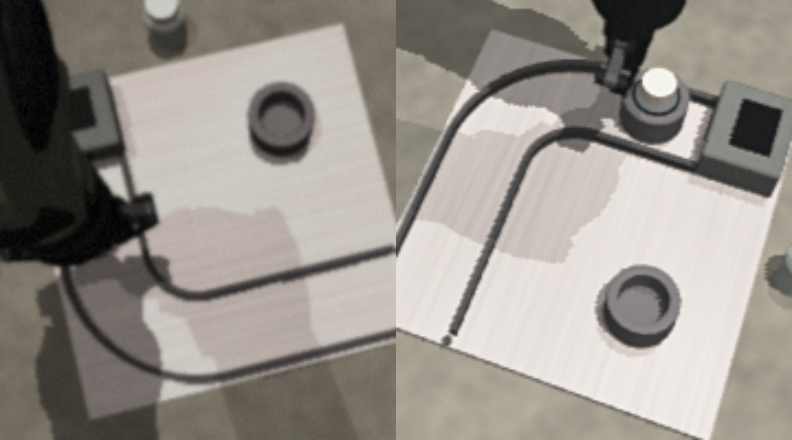

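The carrier is round the bend and upright in the second straight (scene crop (657,100)), just short of the head, and the spare has not moved. Now the final push to contact, then back off and check.

Run:
```python
from path import *
P,Q=wp(.1336+.045,1)
print(bot.move_linear(P,.025,rotation=Q,until_force=6),bot.read_ft_force())
w=np.array(bot.read_position()); c,s=np.cos(p[2]),np.sin(p[2])
print("pusher in track",np.array([[c,s],[-s,c]])@(w[:2]-p[:2])*1000)
back=w-np.r_[c,s,0]*.04; bot.move_linear(back,.05)
bot.move_linear(back+[0,0,.17],.15)
j=list(bot.read_joint_positions()); j[0]-=.8; bot.goto_joints(j)
s=snap("scene","s4"); t=snap("top","t4"); print(bot.search_frame("top","carrier"))
home=world(p,[.065,.085],.042)[0]; a=np.linspace(0,2*np.pi,36)
ring=np.c_[home[0]+.03*np.cos(a),home[1]+.03*np.sin(a),0*a+.042]
def crop(im,cam,x,y,k=4):
    im=cv2.resize(im[y:y+100,x:x+98],None,fx=k,fy=k,interpolation=cv2.INTER_CUBIC)
    for u,v in proj(cam,ring): cv2.circle(im,(int((u+.5-x)*k),int((v+.5-y)*k)),1,(0,255,255),-1)
    return im
cv2.imwrite("pics/c4.png",cv2.cvtColor(np.hstack([crop(t,"top",125,70),crop(s,"scene",300,115)]),cv2.COLOR_RGB2BGR))
print(bot.read_clock())
```

```text
True [ 0.13052676  0.18934323 -0.0550437 ]
pusher in track [34.00863099 85.09526724]
[{'bbox': [149.7, 120.6, 33.9, 32.9], 'confidence': 0.85}, {'bbox': [236.1, 256.5, 29.1, 38.3], 'confidence': 0.77}]
19.8083
```

View pics/c4.png

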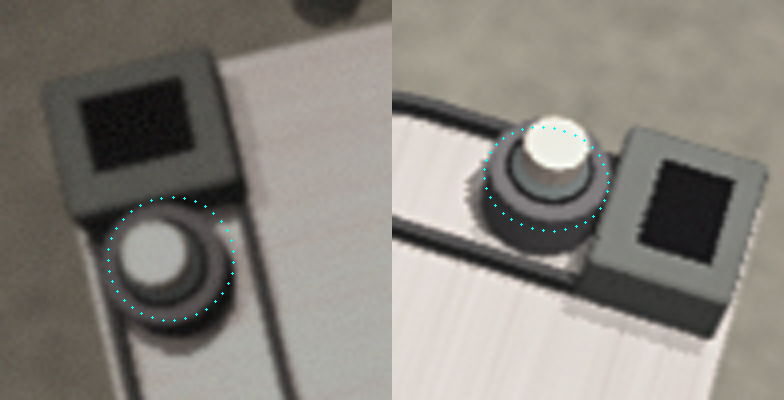

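Run:
```python
from path import *
ft={"top":[.57705772,.07670301,.26058632],"scene":[.58290344,.07755693,.25854982]}
for cam,u,v in [("top",125+153/4-.5,70+253/4-.5),("scene",300+(555-392)/4-.5,115+134/4-.5)]:
    P=ft[cam]; w=ray(cam,u,v,.064 if cam=="top" else .062); c,s=np.cos(P[2]),np.sin(P[2])
    print(cam,np.array([[c,s],[-s,c]])@(w[:2]-P[:2])*1000)
bot.wait(.5); t=bot.camera("top"); print(bot.search_frame("top","spare"),bot.search_frame("top","carrier"))
```

```text
top [66.72152673 90.03681986]
scene [59.96562669 98.43883648]
[{'bbox': [243.9, 87.0, 28.5, 34.2], 'confidence': 0.9}] [{'bbox': [235.5, 260.9, 29.6, 31.4], 'confidence': 0.8}, {'bbox': [150.1, 119.2, 34.2, 31.8], 'confidence': 0.61}]
```

The scene estimate puts the cap off to one side (y 98, while upright in the lane allows at most 89), and the pusher went further than expected. So I check for tilt by overlaying an upright model of rim, base and cap on an enlarged view.

Run:
```python
from path import *
a=np.linspace(0,2*np.pi,60)
def circ(c,r,z): return np.c_[c[0]+r*np.cos(a),c[1]+r*np.sin(a),0*a+z]
outs=[]
ft={"top":np.array([.57705772,.07670301,.26058632]),"scene":np.array([.58290344,.07755693,.25854982])}
for cam,x,y in [("top",130,95),("scene",310,135-15)]:
    im=cv2.cvtColor(bot.camera(cam),cv2.COLOR_RGB2BGR); k=8
    im=cv2.resize(im[y:y+65,x:x+49],None,fx=k,fy=k,interpolation=cv2.INTER_CUBIC)
    h=world(ft[cam],[.065,.085],0)[0]
    for r,z,col in [(.03,.042,(255,255,0)),(.03,.006,(0,255,0)),(.014,.064,(0,0,255))]:
        for u,v in proj(cam,circ(h,r,z)): cv2.circle(im,(int((u+.5-x)*k),int((v+.5-y)*k)),1,col,-1)
    outs.append(im)
cv2.imwrite("pics/c5.png",np.hstack(outs))
```

```text
(no output)
```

View pics/c5.png

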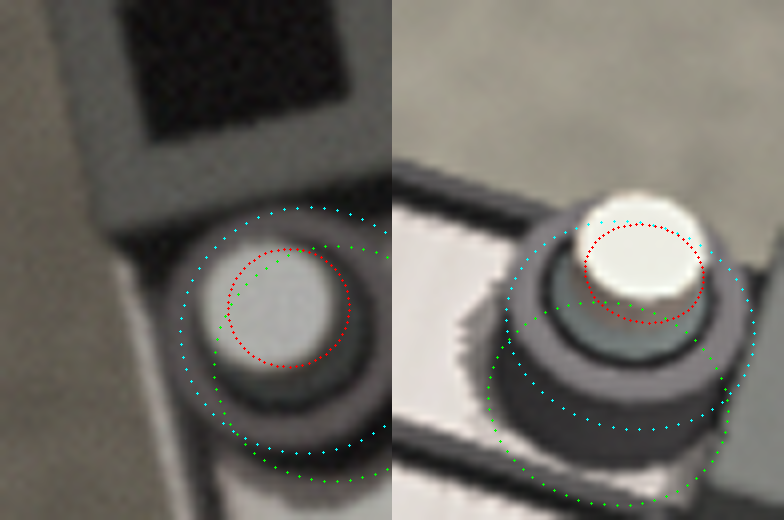

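The cap, rim and base are all shifted together by about the same amount in each view. So it stands upright, shifted towards the outer rail. I triangulate the cap height before and after to exclude riding up.

Run:
```python
from path import *
from scipy.optimize import least_squares
def blob(f,near):
    g=cv2.imread(f"pics/{f}.png",0); x,y=near; w=g[y-12:y+13,x-12:x+13].astype(float)
    m=(w>(150 if f[0]=='t' else 195)).astype(np.uint8); n,l,st,ce=cv2.connectedComponentsWithStats(m)
    i=min(range(1,n),key=lambda i:np.hypot(*(ce[i]-12)) if st[i][4]>15 else 99); return ce[i]+[x-12,y-12],st[i]
for nm,ft,pt,fs,ps in [("start","top0",(277,188),"scene0",(232,206)),("now","t4",(163,133),"s4",(341,148))]:
    (a,sa),(b,sb)=blob(ft,pt),blob(fs,ps)
    r=least_squares(lambda X:np.r_[proj("top",X)[0]-a,proj("scene",X)[0]-b],[.55,.1,.05])
    c,s=np.cos(p[2]),np.sin(p[2])
    print(nm,a,sa[2:],b,sb[2:],"xyz",r.x.round(4),"track",np.array([[c,s],[-s,c]])@(r.x[:2]-p[:2])*1000,"res",np.abs(r.fun).max())
```

```text
start [277.52173913 186.83850932] [ 14  15 161] [231.13227513 205.37037037] [ 17  15 189] xyz [ 0.5207 -0.033   0.0643] track [-86.14683666 -91.75573378] res 0.527424363114136
now [162.87951807 132.69277108] [ 15  14 166] [340.8525641  150.30769231] [ 15  13 156] xyz [0.6192 0.1814 0.0645] track [64.3706579  89.85284389] res 0.6206869899715457
```

```bash
python3 -c "
from cell import bot
print(bot.read_position(),bot.read_clock()); bot.close_job()"
```

```text
[ 0.49809165 -0.28541727  0.18226339] 20.5583
the job is handed in; nothing more can be done
```

I pushed the loaded grey carrier along the lane with shut fingers, round the bend and up to the reader head until a 6 N contact stop. Then I backed off, lifted clear and handed the job in at about 20.6 s.

**Carrier position:** Triangulating the cap from both cameras puts the carrier at track (64.4, 89.9) mm. That is about 5 mm from home, against the outer rail, and the limit is 12 mm. The cap height was 64.5 mm, against 64.3 mm at the start, so it is down on the plate. The cap, rim and base line up with an upright model.

**Empty carrier:** It shows in the same place in the top view as before the push.

**Checks that disagreed:**
- **Scene camera:** A cap estimate from the scene camera alone gave y = 98 mm. I put this down to that camera's calibration and my pixel pick, since the two-camera result was consistent.
- **Pusher stop point:** The pusher stopped at track x = 34 mm, about 10 mm beyond what I expected. The likely cause is fingertips thinner than the 22 mm pads, plus fit error. The force read straight after that stop was only about 0.2 N.

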